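# Roll three rollers over the test plate and reject the unbalanced one

## Robot

A 6-joint arm with a two-finger parallel gripper is mounted at the origin on the work surface. World frame = base frame: x ahead of the robot, y to its left, z up, the work surface at z = 0. Lengths are in mm, angles in rad, forces in N, time in s.
With the tool pointing down it reaches from about 375 to 925 mm from the base axis. Payload 5.7 kg.
Tool frame: the origin (TCP) lies at the very end of the fingers, on their centre line; the grasp point (between the pads) lies 19 mm behind it; z points along the fingers, y is the line along which they close (so a half turn about z gives the same grasp; the last joint's range is limited). The gripper opens to 85 mm and grips with 20 to 120 N. Pads are 22 mm wide; open, the fingers measure 114 mm over their backs; the gripper's body (76 mm by 85 mm) begins 54 mm behind the grasp point. The pads swing forward as they close: fully open they stand 13 mm farther back than shut.
Start: joints at [-1.271, 0.359, 1.51, -0, 1.272, -0.115], TCP at [241.786, -549.093, 231.267] pointing down, gripper open.
Joint ranges: [-2.97, 2.97], [-1.01, 2.36], [0.21, 2.38], [-0.96, 4.11], [0.2, 2.71], [-2.98, 2.98]. Speed limits (rad/s): [2.39, 2.39, 3.14, 3.14, 3.14, 3.14].

## Interface

Orientations are given as a rotation vector (axis times angle).
In Python, from station import arm gives the robot as it stands.
- The arm moves only by the tool jog_arm, never from a script. Its argument "motion" is one flat list of numbers, 5 for each row, row after row: the shift along the tool's x, y, z in m, then the turn about the tool's z in rad, then the closure, from -1 (fully open) to 1 (shut). In form: [dx, dy, dz, turn, hand, dx, dy, dz, turn, hand, ...]. A call has exactly 5 rows; each row is the pose to reach, as a shift and turn from the pose commanded when the call began, along the tool's axes at that moment; what a row does not reach only later rows make up. A row lasts 1/10 s, in which the tool goes at most 50 mm and 8.59 degrees, less where a joint would pass 70% of its speed; a pose out of reach is approached as far as the arm can. A call with a gripper value outside its range is refused whole. The fingers move at their own pace and stop on an object; the grip force is fixed at half the most. Time passes only in rows, so rows that repeat a pose let the fingers close, or fill a call up. It gives the time, the measured TCP pose, the force, the opening and the grip force at its end, in the units of the state.
- arm.read_state(): the state, without advancing time (a new reading comes with each control period).
- arm.snapshot(name): name is "side" or "top"; returns the picture (480x640x3 uint8, red, green, blue); there is no depth.
- arm.calibration(name): a dict with "K" (3x3 intrinsics, pixels), "distortion" ([k1, k2, p1, p2, k3] as OpenCV has them; the pictures are not rectified), "xyz" and "rotation" of the camera in the world. Camera axes: x right, y down, z forward; pixel columns grow to the right and rows downward; lengths in mm; the calibration is good to about 2 mm. A picture is of the moment at which its call begins. calibration takes no time and is no camera call.
- arm.hand_in(): hands the job in; it is judged then, once.
Trained networks look in the newest picture that a camera, given by its name, has taken for a name from the list of things; names that differ only in an ending like _2 or _b are one class to them, and where a whole thing is asked for, a point or a joint stands for the part that bears it (a point fixed in the world has none). Each returns a list of dicts, best first, with "score" (0 to 1); they miss things now and then, are a little off and sometimes report something else, mostly with a low value. They report only what shows in the picture. A call takes as long as a camera call.
- arm.masks_of(target, camera): "mask" (480x640 bool, what is visible of it) and "location" ([column, row] in pixels, amid what is visible of it).
- arm.pinpoint(target, camera): "location" ([column, row] in pixels: a listed point, or the origin of a listed thing).
The state is a dict: "t": time; "joint_pos": joint angles; "joint_vel": joint speeds; "tau": joint torques, N m; "tcp_pos": TCP position; "ee_rot": TCP orientation; "ft_force": force on the tool from outside, world axes, zero at the start; "moment": the same for the moment, N m; "opening": opening from 0.0 (shut) to 1.0 (fully open); "finger_force": force on a finger pad.
Only numpy, scipy, OpenCV 4.12 (cv2) and the standard library are available. Lean on these libraries where they do the work, as an engineer would, in place of code of your own. Each camera call takes 0.05 s, during which the arm holds its last target. There are 200 camera calls.

## Task

One of the three rollers on the dark test plate is out of balance. Roll each of them across the plate until it lies beyond the yellow line, and watch which one will not lie still but rocks back by itself; only when all three are across, pick that one up and lay it in the red reject tray. Never lift the two good ones, leave them lying on the plate beyond the line, and leave everything else on the table where it is.

Things in the scene. Friction and masses are not known exactly. Their poses are not given: they have to be found in the camera images.
- roller_a: one of three look-alike aluminium rollers, 36 mm in diameter, 100 mm long, 0.18 to 0.34 kg, with a blue band near each end, a thin blue stripe along it and black end faces. Origin at its middle on its axis, 18 mm above what it lies on; its y axis runs along its length, its z axis points to the stripe (up at the start). Slippery: friction about 0.5 against a finger.
- roller_b: one of three look-alike aluminium rollers, 36 mm in diameter, 100 mm long, 0.18 to 0.34 kg, with a blue band near each end, a thin blue stripe along it and black end faces. Origin at its middle on its axis, 18 mm above what it lies on; its y axis runs along its length, its z axis points to the stripe (up at the start). Slippery: friction about 0.5 against a finger.
- roller_c: one of three look-alike aluminium rollers, 36 mm in diameter, 100 mm long, 0.18 to 0.34 kg, with a blue band near each end, a thin blue stripe along it and black end faces. Origin at its middle on its axis, 18 mm above what it lies on; its y axis runs along its length, its z axis points to the stripe (up at the start). Slippery: friction about 0.5 against a finger.
- plate: the dark flat test plate fixed on the table, 300 mm (its x, the rolling direction, away from the robot) x 400 mm (its y) x 30 mm high. Origin at the centre of its underside. The rollers start side by side on its near part, their axes 85 to 105 mm before its centre (x negative), along its y within 3 degrees, about 125 mm apart. No rim on the near and side edges.
- plate_line (a point): middle of the yellow line painted across the plate's top, along the plate's y, 6 mm wide, 18 mm nearer to the robot than the plate's centre. Beyond it means at greater plate x.
- plate_top (a point): centre of the plate's top, 30 mm above the table. Rollers roll on it without slipping; push them with vertical fingers against their near side. A balanced roller pushed slowly (up to 0.1 m/s) and let go coasts at most 40 mm on and stays. One turn is 113 mm of travel.
- plate_far (a point): foot of the rubber stop along the plate's far edge, 6 mm high, 12 mm wide. About the unbalanced roller: its heavy side starts underneath; left free it rolls by itself, back or on, up to half a turn, until that side is down again, rocking 2 to 4 s. Pushed 125 to 140 mm and let go, it rolls back by itself and settles about 113 mm from its start (stripe up).
- reject_tray: the red reject tray fixed on the table beside the plate, left or right, an open box 180 mm (its x) x 140 mm (its y) x 22 mm high, walls and floor 4 mm. Origin at the centre of its underside. A roller lying in it has its axis 22 mm above the table.
- sample_box: a clear box of compartments with metal chips, 170 x 130 x 28 mm, fixed on the table on the other side of the plate. Origin at the centre of its underside. Not needed.
- marker_black: a black marker pen, 135 mm long, lying on the table; origin under its middle. To be left alone.
- marker_teal: a marker pen with a teal cap, 135 mm long, lying on the table; origin under its middle. To be left alone.
- torch: a red pocket torch, 99 mm long, 27 mm thick, lying on the table; origin under its middle. To be left alone.
- puck_a: a black resin specimen puck, 32 mm in diameter, 20 mm high, on the table at the near side; origin under its middle. To be left alone.
- puck_b: another such specimen puck. To be left alone.
- step_block: a stepped steel block 50 x 35 x 38 mm on the table; origin under its middle. To be left alone.

How it is judged (in metres and radians):
On the way, in this order (a step that is already met when the one before it is completed fails the run):
1. a roller is rolling along the plate (((angular speed of roller_a above 1 rad/s and linear speed of roller_a above 0.015 m/s and height (world z) of roller_a below 0.052 m) or (angular speed of roller_b above 1 rad/s and linear speed of roller_b above 0.015 m/s and height (world z) of roller_b below 0.052 m) or (angular speed of roller_c above 1 rad/s and linear speed of roller_c above 0.015 m/s and height (world z) of roller_c below 0.052 m))), for 0.1 s.
2. all three rollers are on the plate beyond the yellow line (x of roller_a in the frame of plate between -0.018 and 0.15 m and y of roller_a in the frame of plate between -0.2 and 0.2 m and height (world z) of roller_a between 0.04 and 0.056 m and x of roller_b in the frame of plate between -0.018 and 0.15 m and y of roller_b in the frame of plate between -0.2 and 0.2 m and height (world z) of roller_b between 0.04 and 0.056 m and x of roller_c in the frame of plate between -0.018 and 0.15 m and y of roller_c in the frame of plate between -0.2 and 0.2 m and height (world z) of roller_c between 0.04 and 0.056 m), for 0.2 s.
At the end, for the whole second after the job is handed in: The two balanced rollers lie still on the plate, their axes beyond the middle of the yellow line; the unbalanced roller lies flat and still on the floor of the red tray (axis below 30 mm, level within 10 degrees). Everything is released (x of roller_a in the frame of plate between -0.018 and 0.15 m and y of roller_a in the frame of plate between -0.2 and 0.2 m and height (world z) of roller_a between 0.04 and 0.056 m and linear speed of each of roller_a, roller_c, roller_b below 0.02 m/s and angular speed of each of roller_a, roller_c, roller_b below 0.5 rad/s and x of roller_c in the frame of plate between -0.018 and 0.15 m and y of roller_c in the frame of plate between -0.2 and 0.2 m and height (world z) of roller_c between 0.04 and 0.056 m and x of roller_b in the frame of reject_tray between -0.087 and 0.087 m and y of roller_b in the frame of reject_tray between -0.067 and 0.067 m and height (world z) of roller_b below 0.03 m and angle between roller_b's own y axis and vertical between 1.4 and 1.74 rad); the robot touches nothing.
It fails at once if a balanced roller is lifted more than 25 mm off the plate (height (world z) of any of roller_a, roller_c above 0.073 m).
It fails at once if a pen, the torch, a puck or the step block is moved more than 30 mm (distance of any of marker_black, marker_teal, torch, puck_a, puck_b, step_block from where it was at the start of the episode above 0.03 m).
It also fails if it takes over 72 s, if anything falls off the work surface, if the arm or the gripper's body presses on something with over 40 N, if the wrist force passes 120 N, or if a joint passes its speed limit or range.

## Working session

There is one attempt and no reset: what is moved stays moved. The work goes in short steps, Python scripts to look and compute and a tool call to move; the robot and the scene stay as the last step left them, time stands still between calls to the robot, and variables do not carry over. Pictures are saved under pics/ and viewed, at most 10 in all, crops included, and the job is handed in when it is done.

Besides the shell and the picture viewer there is one more tool, called as name(argument=value, ...) on one line, values as JSON. jog_arm: Moves the arm, as the interface text tells. Its arguments: {"type":"object","properties":{"motion":{"type":"array","items":{"type":"number"}}},"required":["motion"]}

```bash
mkdir -p pics; cat > h.py <<'E'
import numpy as np,cv2
from scipy.spatial.transform import Rotation as R
from station import arm
def cal(n):
    c=arm.calibration(n);K=np.array(c["K"],float);d=np.array(c["distortion"],float)
    r=np.array(c["rotation"],float)
    r=R.from_rotvec(r).as_matrix() if r.size==3 else r.reshape(3,3)
    return K,d,np.array(c["xyz"],float),r
def ray(n,p,z):
    K,d,o,r=cal(n);u=cv2.undistortPoints(np.array(p,float).reshape(-1,1,2),K,d).reshape(-1,2)
    v=np.c_[u,np.ones(len(u))]@r.T
    return o+v*((z-o[2])/v[:,2:3])
def snap(n,f=None):
    im=arm.snapshot(n)
    if f: cv2.imwrite('pics/'+f,im[:,:,::-1])
    return im
E
python3 - <<'E'
from h import *
np.set_printoptions(precision=1,suppress=True)
s=snap('side','s0.png');t=snap('top','t0.png')
for n in('top','side'):print(n,cal(n)[2],cal(n)[3])
for k,z in(('roller_a',48),('plate_top',30),('plate_line',30),('plate_far',30),('reject_tray',0)):
    for q in arm.pinpoint(k,'top')[:4]:print(k,round(q['score'],2),q['location'],ray('top',[q['location']],z))
st=arm.read_state();print(st['t'],st['tcp_pos'],st['ee_rot'],R.from_rotvec(st['ee_rot']).as_matrix())
E
```

```text
top [468.1  -5.8 963. ] [[-0.  -1.   0.1]
 [-1.   0.   0. ]
 [-0.  -0.1 -1. ]]
side [  71.8  821.1 1100.2] [[-0.9 -0.4  0.3]
 [-0.5  0.6 -0.6]
 [ 0.  -0.7 -0.7]]
roller_a 0.95 [317.5, 232.9] [[531.6  -4.3  48. ]]
roller_a 0.59 [383.4, 253.1] [[ 493.8 -126.4   48. ]]
roller_a 0.56 [250.7, 235.0] [[527.9 119.8  48. ]]
plate_top 0.66 [319.6, 193.6] [[607.7  -8.4  30. ]]
plate_line 0.56 [321.3, 200.9] [[593.7 -11.6  30. ]]
plate_far 0.78 [323.8, 119.8] [[751.6 -16.8  30. ]]
reject_tray 0.65 [128.8, 243.3] [[515.1 369.7   0. ]]
reject_tray 0.59 [144.8, 149.9] [[702.6 342.    0. ]]
0.35 [ 241.7 -549.   231.1] [-3.1 -0.6  0. ] [[ 0.9  0.4 -0. ]
 [ 0.4 -0.9  0. ]
 [ 0.  -0.  -1. ]]
```

View pics/t0.png

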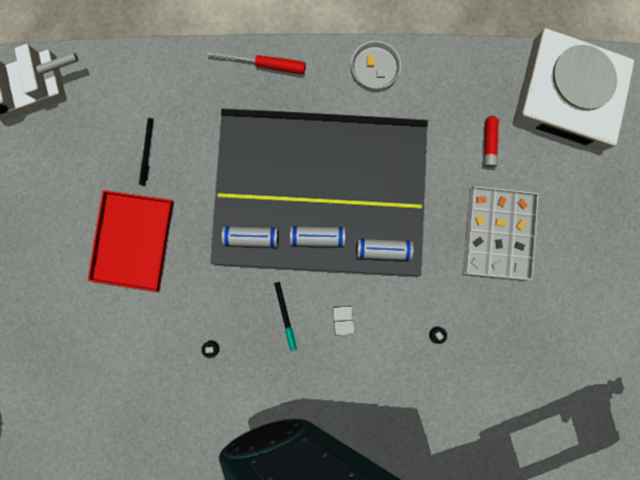

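View pics/s0.png

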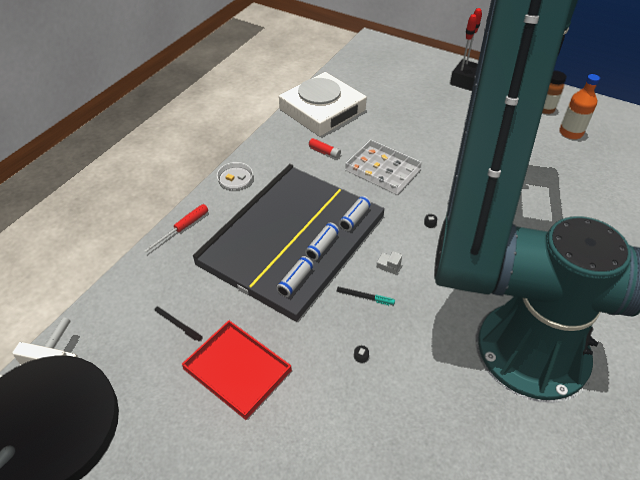

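The top view shows the plate spanning about (211–428, 110–275). The yellow line runs from (218,195) to (422,206). The rollers are at (250,237), (317,237) and (385,250), and the red tray is at (131,241) on the left. The side view agrees. Next I measure the plate frame and the rollers more precisely.

```bash
cat >> h.py <<'E'
def rollers(im=None,zc=48):
    im=arm.snapshot('top') if im is None else im
    out=[]
    for q in arm.masks_of('roller_a','top'):
        if q['score']<.3: continue
        m=q['mask'].astype(np.uint8)
        if m.sum()<100: continue
        (c,s,a)=cv2.minAreaRect(cv2.findNonZero(m))
        b=cv2.boxPoints((c,s,a));w=ray('top',np.vstack([b,[c]]),zc+4)
        e=[w[1]-w[0],w[2]-w[1]];l=max(e,key=np.linalg.norm)
        if l[1]<0:l=-l
        out.append((round(q['score'],2),w[4][:2],np.degrees(np.arctan2(-l[0],l[1])),sorted(np.linalg.norm(x) for x in e)))
    return out
E
python3 - <<'E'
from h import *
np.set_printoptions(precision=1,suppress=True)
im=snap('top')
h=cv2.cvtColor(im,cv2.COLOR_RGB2HSV)
y=cv2.inRange(h,(22,120,100),(35,255,255));y[:170]=0;y[230:]=0;y[:,:205]=0;y[:,440:]=0
(c,s,a)=cv2.minAreaRect(cv2.findNonZero(y));b=ray('top',cv2.boxPoints((c,s,a)),30);i=np.argsort(b[:,1])
L=(b[i[2]]+b[i[3]])/2;Rr=(b[i[0]]+b[i[1]])/2;d=(L-Rr);print('line',L,Rr,np.linalg.norm(d))
ey=d/np.linalg.norm(d);ex=np.array([ey[1],-ey[0],0]);mid=(L+Rr)/2;O=mid+18*ex
th=np.arctan2(-ey[0],ey[1]);print('centre',O,'deg',np.degrees(th))
print('corners',[((p-O)@ex,(p-O)@ey) for p in ray('top',[[221,110],[428,121],[420,275],[211,264]],30)])
for r in rollers(im):
    p=np.r_[r[1],30]-O;print(r,'plate',p@ex,p@ey)
r=cv2.inRange(h,(0,150,100),(6,255,255));r[:180]=0;r[300:]=0;r[:,190:]=0
(c,s,a)=cv2.minAreaRect(cv2.findNonZero(r));w=ray('top',np.vstack([cv2.boxPoints((c,s,a)),[c]]),18);print('tray',w)
E
```

```text
line [606.8 187.7  30. ] [ 583.9 -201.8   30. ] 390.1615198083989
centre [613.3  -8.1  30. ] deg -3.3670576367012046
corners [(np.float64(147.76838435011072), np.float64(199.9240921241029)), (np.float64(148.74951493017565), np.float64(-202.40810772795052)), (np.float64(-149.21462945396462), np.float64(-198.88264203029217)), (np.float64(-151.0140030247595), np.float64(197.17246228578708))]
(0.96, array([524.9, 121.5]), np.float64(-0.14181135620324484), [np.float64(35.17393170315698), np.float64(102.33545726446776)]) plate -95.94481048269598 124.19736156563204
(0.83, array([525. ,  -2.5]), np.float64(-1.3882846122727233), [np.float64(37.66389204496301), np.float64(102.29461000220671)]) plate -88.56739848666332 0.3666544041516901
(0.76, array([ 501.6, -128.5]), np.float64(-2.8376126512840734), [np.float64(36.2668504256795), np.float64(104.6494103645216)]) plate -104.49049883247136 -126.79493445804188
tray [[442.2 446.3  18. ]
 [622.6 420.4  18. ]
 [599.1 280.7  18. ]
 [421.3 307.4  18. ]
 [520.8 362.7  18. ]]
```

```bash
cat >> h.py <<'E'
def rel(x,y,z,yaw):
    s=arm.read_state();M=R.from_rotvec(s['ee_rot']).as_matrix();psi=np.arctan2(M[1,0],M[0,0])
    d=M.T@(np.array([x,y,z])-s['tcp_pos'])
    t=(psi-np.radians(yaw)+np.pi/2)%np.pi-np.pi/2
    return np.round(d/1000,4),round(t,4),'psi',round(np.degrees(psi),2),s['t']
E
python3 - <<'E'
from h import *
print(rel(463,-126.7,120,-2.84),rel(463,-126.7,36,-2.84))
E
```

```text
(array([ 0.3727, -0.2973,  0.1113]), np.float64(0.4644), 'psi', np.float64(23.77), 0.45) (array([ 0.3727, -0.2973,  0.1953]), np.float64(0.4644), 'psi', np.float64(23.77), 0.45)
```

jog_arm(motion=[0.373,-0.297,0.111,0.464,0,0.373,-0.297,0.111,0.464,0,0.373,-0.297,0.111,0.464,0,0.373,-0.297,0.111,0.464,0,0.373,-0.297,0.111,0.464,0])

```text
t: 0.95
tcp_pos: [355.2, -333.0, 174.7]
ee_rot: [3.14, -0.079, 0.001]
ft_force: [0.9, -0.2, 0.3]
opening: 0.5
finger_force: 0.0
```

```bash
python3 - <<'E'
from h import *
print(rel(463,-126.7,100,-2.84),arm.read_state()['opening'],arm.read_state()['tcp_pos'])
E
```

```text
(array([ 0.0972, -0.2115,  0.0747]), np.float64(-0.001), 'psi', np.float64(-2.9), 0.95) 0.49999860120983436 [ 355.18431117 -332.99969629  174.70630573]
```

jog_arm(motion=[0.097,-0.2115,0.075,-0.001,0,0.097,-0.2115,0.075,-0.001,0,0.097,-0.2115,0.075,-0.001,0,0.097,-0.2115,0.075,-0.001,0,0.097,-0.2115,0.075,-0.001,0])

```text
t: 1.45
tcp_pos: [462.7, -126.0, 99.5]
ee_rot: [-3.141, 0.075, -0.001]
ft_force: [0.7, -0.8, 0.2]
opening: 0.504
finger_force: 0.0
```

```bash
python3 - <<'E'
from h import *
print(rel(463,-126.7,36,-2.84),arm.read_state()['tcp_pos']);print(arm.masks_of('roller_a','top') and 0)
im=snap('side','s1.png')
E
```

```text
(array([0.0003, 0.0007, 0.0635]), np.float64(0.0017), 'psi', np.float64(-2.74), 1.45) [ 462.65005461 -125.99716587   99.4653549 ]
0
```

View pics/s1.png

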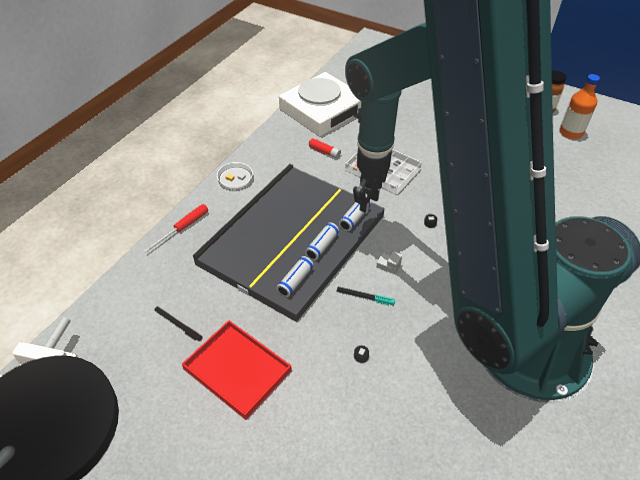

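Side view: the gripper stands behind the right roller, near (360,200). Next I lower it and push.

jog_arm(motion=[0,0,0.03,0,0,0,0.001,0.062,0,0,0,0.001,0.063,0,0,0.004,0.001,0.063,0,0,0.009,0.001,0.063,0,0])

```text
t: 2.05
tcp_pos: [471.7, -130.3, 38.2]
ee_rot: [3.14, -0.077, 0.003]
ft_force: [-0.9, -0.8, -0.3]
opening: 0.498
finger_force: 0.0
```

jog_arm(motion=[0.009,0,0,0,0,0.018,0,0,0,0,0.027,0,0,0,0,0.036,0,0,0,0,0.045,0,0,0,0])

```text
t: 2.55
tcp_pos: [516.5, -131.6, 37.0]
ee_rot: [-3.141, 0.075, 0.0]
ft_force: [-0.6, -0.5, 0.9]
opening: 0.504
finger_force: 0.9
```

jog_arm(motion=[0.009,0,0,0,0,0.018,0,0,0,0,0.027,0,0,0,0,0.036,0,0,0,0,0.045,0,0,0,0])

```text
t: 3.05
tcp_pos: [561.6, -133.8, 36.8]
ee_rot: [-3.141, 0.076, -0.0]
ft_force: [-0.3, -0.7, 0.2]
opening: 0.494
finger_force: 0.0
```

jog_arm(motion=[0.009,0,0,0,0,0.018,0,0,0,0,0.027,0,0,0,0,0.036,0,0,0,0,0.042,0,0,0,0])

```text
t: 3.55
tcp_pos: [602.9, -135.7, 36.7]
ee_rot: [-3.14, 0.075, 0.002]
ft_force: [-2.4, 0.6, 0.1]
opening: 0.499
finger_force: 0.9
```

jog_arm(motion=[-0.03,0,0,0,0,-0.06,0,-0.04,0,0,-0.09,0,-0.07,0,0,-0.12,0.0,-0.07,0,0,-0.14,0,-0.07,0,0])

```text
t: 4.05
tcp_pos: [461.5, -128.9, 108.0]
ee_rot: [3.14, -0.076, 0.002]
ft_force: [0.1, 0.7, -1.1]
opening: 0.503
finger_force: 0.0
```

```bash
python3 - <<'E'
from h import *
im=snap('top','t1.png')
for r in rollers(im):print(r)
for r in rollers():print(r)
a=np.radians(-1.39);print(rel(525-39*np.cos(a),-2.5-39*np.sin(a),100,-1.39),arm.read_state()['tcp_pos'])
E
```

```text
(0.88, array([525.83406446, 120.53496318]), np.float64(-1.6497009103890827), [np.float64(35.86838901209777), np.float64(104.6727026856757)])
(0.73, array([ 608.1342972 , -132.70433457]), np.float64(-1.2479861496450226), [np.float64(37.83455504894792), np.float64(102.86573072541854)])
(0.58, array([524.98540804,  -4.36651614]), np.float64(-1.8519095489619721), [np.float64(37.2787052110407), np.float64(102.49489629076001)])
(0.45, array([ 345.2505465 , -224.94607707]), np.float64(-0.6057156743526786), [np.float64(31.266957968537813), np.float64(31.690727322197528)])
(0.88, array([526.71371428, 120.59101144]), np.float64(-0.14503916926515745), [np.float64(35.182803670854156), np.float64(100.47816744967878)])
(0.83, array([ 617.53430796, -132.95145693]), np.float64(-2.546975508898163), [np.float64(36.311259897459934), np.float64(103.05045355325584)])
(0.67, array([525.85801166,  -3.38495978]), np.float64(-1.388063568729239), [np.float64(35.816892057231264), np.float64(100.40297236097013)])
(array([ 0.0161, -0.1288,  0.0072]), np.float64(-0.0244), 'psi', np.float64(-2.79), 4.25) [ 463.62430659 -129.40305227  107.24413825]
```

View pics/t1.png

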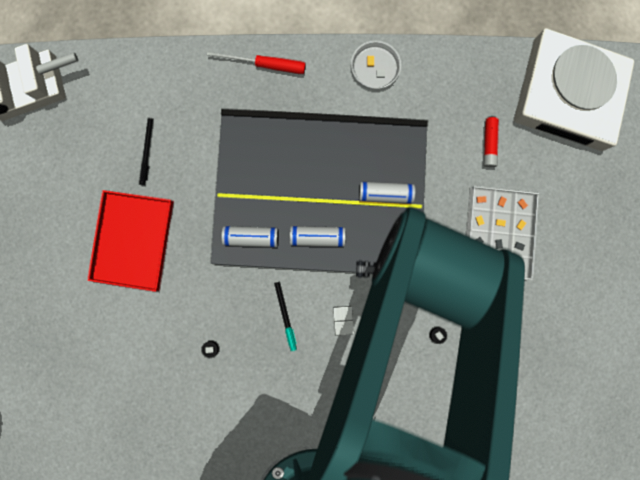

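The top view shows the right roller now at (387,192), beyond the line. In the next shot it had moved about 9 mm on its own, around 113 mm from its start, so it appears to be the rocking one. Next is the middle roller.

jog_arm(motion=[0.015,-0.05,0,-0.024,0,0.015,-0.1,0,-0.024,0,0.015,-0.129,0.02,-0.024,0,0.015,-0.129,0.02,-0.024,0,0.015,-0.129,0.02,-0.024,0])

```text
t: 4.75
tcp_pos: [485.2, -0.3, 86.5]
ee_rot: [3.141, -0.034, 0.0]
ft_force: [-0.2, -0.5, 0.6]
opening: 0.502
finger_force: 0.0
```

```bash
python3 - <<'E'
from h import *
a=np.radians(-1.39);print(rel(525-39*np.cos(a),-3-39*np.sin(a),36,-1.39),arm.read_state()['tcp_pos'])
for r in rollers():print(r)
E
```

```text
(array([0.0008, 0.0017, 0.0505]), np.float64(0.0025), 'psi', np.float64(-1.25), 4.75) [ 4.85202770e+02 -2.88850642e-01  8.64633659e+01]
(0.67, array([526.76487913, 146.63472786]), np.float64(-0.1522176804157072), [np.float64(35.23227488723507), np.float64(48.49956557488854)])
(0.64, array([ 613.5330884 , -132.78293402]), np.float64(-2.2366605605534318), [np.float64(38.09339595065219), np.float64(103.25594496467058)])
(0.35, array([ 531.30036079, -347.26885534]), np.float64(83.95990654432106), [np.float64(141.57169569537336), np.float64(167.01539986987584)])
```

jog_arm(motion=[0,0.002,0.025,0,0,0,0.002,0.05,0,0,0,0.002,0.05,0,0,0.004,0.002,0.05,0,0,0.009,0.002,0.05,0,0])

```text
t: 5.35
tcp_pos: [494.2, -3.8, 38.0]
ee_rot: [3.141, -0.04, 0.003]
ft_force: [0.4, 0.4, 0.2]
opening: 0.503
finger_force: 0.0
```

jog_arm(motion=[0.009,0,0,0,0,0.018,0,0,0,0,0.027,0,0,0,0,0.036,0,0,0,0,0.045,0,0,0,0])

```text
t: 5.85
tcp_pos: [538.9, -4.2, 37.0]
ee_rot: [-3.141, 0.038, -0.001]
ft_force: [-0.6, 0.1, 0.2]
opening: 0.497
finger_force: 0.1
```

jog_arm(motion=[0.009,0,0,0,0,0.018,0,0,0,0,0.027,0,0,0,0,0.036,0,0,0,0,0.045,0,0,0,0])

```text
t: 6.35
tcp_pos: [583.6, -5.3, 36.8]
ee_rot: [-3.141, 0.038, 0.0]
ft_force: [0.5, -0.2, -0.4]
opening: 0.497
finger_force: 0.1
```

jog_arm(motion=[0.009,0,0,0,0,0.018,0,0,0,0,0.027,0,0,0,0,0.035,0,0,0,0,0.04,0,0,0,0])

```text
t: 6.85
tcp_pos: [624.0, -6.3, 36.9]
ee_rot: [-3.141, 0.038, -0.001]
ft_force: [-0.3, 0.0, 0.4]
opening: 0.496
finger_force: 0.0
```

jog_arm(motion=[-0.03,0,0,0,0,-0.06,0,-0.04,0,0,-0.09,0,-0.07,0,0,-0.12,0.0,-0.07,0,0,-0.138,0,-0.07,0,0])

```text
t: 7.35
tcp_pos: [483.0, -2.7, 107.9]
ee_rot: [-3.141, 0.038, -0.0]
ft_force: [0.6, 0.2, -0.3]
opening: 0.503
finger_force: 0.0
```

```bash
python3 - <<'E'
from h import *
for r in rollers():print(r)
for r in rollers():print(r)
a=np.radians(-.6);print(rel(526-39*np.cos(a),121-39*np.sin(a),87,-.6),arm.read_state()['tcp_pos'])
E
```

```text
(0.95, array([ 615.89632114, -132.91077684]), np.float64(-2.144864515067925), [np.float64(37.36984172296506), np.float64(102.98150979463624)])
(0.66, array([666.61276111,  -8.22837196]), np.float64(-1.7859035069986835), [np.float64(37.009115494768096), np.float64(99.9992598284509)])
(0.62, array([525.84243253, 149.42147349]), np.float64(-0.1529935320690714), [np.float64(37.08674374434091), np.float64(46.64908073821921)])
(0.96, array([667.83374947,  -7.35771662]), np.float64(-0.12135999885598525), [np.float64(38.0025295429809), np.float64(101.12816614712463)])
(0.92, array([526.76671547, 147.56622559]), np.float64(-0.15247780268021707), [np.float64(35.23227488723507), np.float64(50.37065253111652)])
(0.71, array([ 616.65550289, -132.3093078 ]), np.float64(-1.9158103138899716), [np.float64(36.36352829137055), np.float64(101.31230616574196)])
(array([-0.0018, -0.1244,  0.0202]), np.float64(-0.0139), 'psi', np.float64(-1.4), 7.55) [485.76980687  -3.04564158 107.19787636]
```

jog_arm(motion=[0,-0.05,0,-0.014,0,0,-0.1,0,-0.014,0,0,-0.125,0.02,-0.014,0,0,-0.125,0.02,-0.014,0,0,-0.125,0.02,-0.014,0])

```text
t: 8.05
tcp_pos: [488.8, 122.4, 86.4]
ee_rot: [3.141, -0.013, -0.001]
ft_force: [-0.3, 0.5, -0.1]
opening: 0.5
finger_force: 0.0
```

jog_arm(motion=[0,0.001,0.025,0,0,0,0.001,0.05,0,0,0,0.001,0.05,0,0,0.004,0.001,0.05,0,0,0.009,0.001,0.05,0,0])

```text
t: 8.55
tcp_pos: [498.2, 120.4, 38.0]
ee_rot: [-3.141, 0.017, -0.002]
ft_force: [0.3, 1.0, 0.2]
opening: 0.502
finger_force: 0.3
```

jog_arm(motion=[0.009,0,0,0,0,0.018,0,0,0,0,0.027,0,0,0,0,0.036,0,0,0,0,0.045,0,0,0,0])

```text
t: 9.05
tcp_pos: [542.9, 120.5, 37.0]
ee_rot: [-3.141, 0.016, -0.0]
ft_force: [0.1, -0.4, 0.5]
opening: 0.505
finger_force: 0.1
```

jog_arm(motion=[0.009,0,0,0,0,0.018,0,0,0,0,0.027,0,0,0,0,0.036,0,0,0,0,0.045,0,0,0,0])

```text
t: 9.55
tcp_pos: [587.6, 120.0, 36.8]
ee_rot: [-3.141, 0.016, 0.0]
ft_force: [-0.5, -0.1, -1.1]
opening: 0.503
finger_force: 0.1
```

jog_arm(motion=[0.009,0,0,0,0,0.018,0,0,0,0,0.027,0,0,0,0,0.035,0,0,0,0,0.04,0,0,0,0])

```text
t: 10.05
tcp_pos: [628.0, 119.6, 36.9]
ee_rot: [-3.141, 0.016, -0.001]
ft_force: [0.5, 0.3, 1.1]
opening: 0.498
finger_force: 0.0
```

jog_arm(motion=[-0.03,0,0,0,0,-0.06,0,-0.04,0,0,-0.09,0,-0.07,0,0,-0.12,0.0,-0.07,0,0,-0.138,0,-0.07,0,0])

```text
t: 10.55
tcp_pos: [486.9, 121.1, 107.9]
ee_rot: [-3.141, 0.016, -0.0]
ft_force: [0.6, -0.0, -0.0]
opening: 0.501
finger_force: 0.0
```

```bash
python3 - <<'E'
from h import *
im=snap('top','t2.png')
for r in rollers(im):print(r)
for r in rollers():print(r)
s=arm.read_state();print(s['tcp_pos'],s['joint_pos'],s['t'])
E
```

```text
(0.97, array([666.88215179,  -8.28990459]), np.float64(-0.11924240300571828), [np.float64(39.894811770930815), np.float64(103.00193802029696)])
(0.89, array([ 616.68394795, -132.94712247]), np.float64(-2.3798720014886525), [np.float64(37.42924368045698), np.float64(103.29324947121788)])
(0.57, array([671.23278223, 119.05679149]), np.float64(-0.41233567608737004), [np.float64(36.147321724134244), np.float64(103.65779963199994)])
(0.61, array([670.27422825, 118.10645644]), np.float64(-0.4101748564949143), [np.float64(38.0399069336286), np.float64(105.53437194811526)])
[489.74445025 121.10545966 107.22030366] [1.05350675e-01 3.78075696e-01 1.85285766e+00 1.17303552e-04
 9.09353227e-01 1.68612231e+00] 10.75
```

View pics/t2.png

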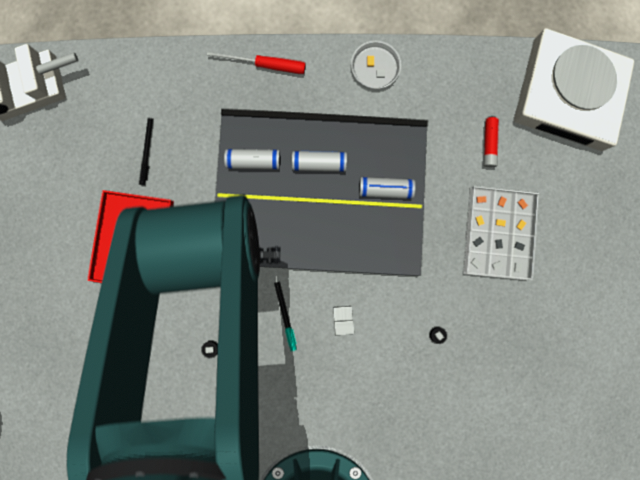

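The top view shows all three rollers beyond the line. The left one (253,160) and middle one (320,161) stayed where they coasted to. The right one (387,188) settled stripe-up, exactly 113 mm on, after rocking, so it is the unbalanced one. I'll fetch it.

```bash
python3 - <<'E'
from h import *
print(rel(616.5,-132.8,120,87.6))
E
```

```text
(array([ 0.1293,  0.2526, -0.0127]), np.float64(-1.539), 'psi', np.float64(-0.58), 10.75)
```

jog_arm(motion=[0.129,0.253,-0.013,-0.75,-1,0.129,0.253,-0.013,-0.75,-1,0.129,0.253,-0.013,-0.75,-1,0.129,0.253,-0.013,-0.75,-1,0.129,0.253,-0.013,-0.75,-1])

```text
t: 11.25
tcp_pos: [598.1, -96.0, 117.8]
ee_rot: [2.942, 1.1, 0.002]
ft_force: [1.1, 0.3, 0.4]
opening: 1.0
finger_force: 0.0
```

```bash
python3 - <<'E'
from h import *
print(rel(616.5,-132.8,120,87.6))
E
```

```text
(array([-0.0103,  0.0398, -0.0022]), np.float64(-0.8135), 'psi', np.float64(40.99), 11.25)
```

jog_arm(motion=[-0.01,0.04,0,-0.814,-1,-0.01,0.04,0,-0.814,-1,-0.01,0.04,0,-0.814,-1,-0.01,0.04,0,-0.814,-1,-0.01,0.04,0,-0.814,-1])

```text
t: 11.75
tcp_pos: [615.8, -131.4, 117.3]
ee_rot: [2.335, 2.1, 0.001]
ft_force: [-0.0, -0.5, 0.1]
opening: 0.998
finger_force: 0.0
```

```bash
python3 - <<'E'
from h import *
print(rel(616.5,-132.8,32,87.6))
im=snap('side','s2.png')
for q in arm.masks_of('roller_a','side')[:4]:print(q['score'],ray('side',[q['location']],50))
E
```

```text
(array([-0.0013,  0.0008,  0.0853]), np.float64(-0.064), 'psi', np.float64(83.93), 11.75)
0.69 [[665.434462   132.15152244  50.        ]]
0.61 [[ 6.59907508e+02 -4.11688642e-01  5.00000000e+01]]
0.6 [[ 610.72856843 -132.50088138   50.        ]]
0.59 [[585.53324479  40.31566942  50.        ]]
```

View pics/s2.png

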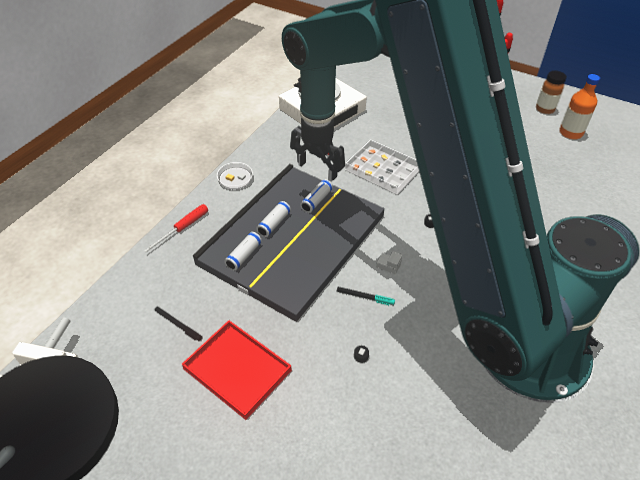

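Side view: the open gripper straddles above the right roller at (317,195). Next I lower it and close.

jog_arm(motion=[-0.001,0.001,0.03,-0.064,-1,-0.001,0.001,0.06,-0.064,-1,-0.001,0.001,0.075,-0.064,-1,-0.001,0.001,0.084,-0.064,-1,-0.001,0.001,0.084,-0.064,-1])

```text
t: 12.35
tcp_pos: [614.7, -131.3, 32.8]
ee_rot: [-2.274, -2.165, 0.001]
ft_force: [0.1, 0.2, -0.3]
opening: 0.999
finger_force: 0.0
```

jog_arm(motion=[0,0,0,0,1,0,0,0,0,1,0,0,0,0,1,0,0,0,0,1,0,0,0,0,1])

```text
t: 12.85
tcp_pos: [615.7, -131.6, 35.2]
ee_rot: [2.272, 2.167, 0.001]
ft_force: [-1.2, -0.1, 5.1]
opening: 0.397
finger_force: 59.4
```

jog_arm(motion=[0,0,0,0,1,0,0,-0.015,0,1,0,0,-0.03,0,1,0,0,-0.045,0,1,0,0,-0.06,0,1])

```text
t: 13.35
tcp_pos: [615.3, -131.5, 95.7]
ee_rot: [2.273, 2.168, 0.001]
ft_force: [0.2, 0.1, -2.5]
opening: 0.401
finger_force: 60.3
```

```bash
python3 - <<'E'
from h import *
im=snap('side','s3.png')
s=arm.read_state();print(s['opening'],s['finger_force'],s['ft_force'],s['tcp_pos'])
print(rel(520.8,362.7,140,81.6))
E
```

```text
0.3997550519580595 60.55735945701599 [ 0.59417595 -1.23373526 -0.5923382 ] [ 616.85621101 -131.97309123   98.21004272]
(array([ 0.4895, -0.1192, -0.0429]), np.float64(0.0993), 'psi', np.float64(87.29), 13.4)
```

View pics/s3.png

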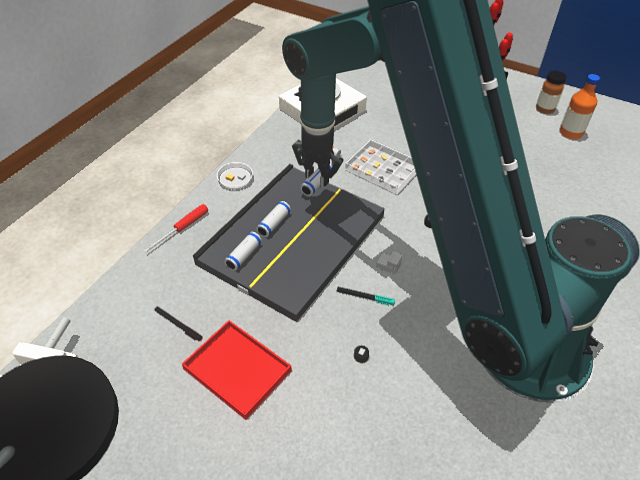

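Side view: the right roller is held off the plate, level, near (318,180). Next I carry it to the tray.

jog_arm(motion=[0.01,0,-0.025,0,1,0.04,-0.01,-0.043,0,1,0.08,-0.02,-0.043,0.02,1,0.12,-0.03,-0.043,0.04,1,0.16,-0.04,-0.043,0.06,1])

```text
t: 13.9
tcp_pos: [582.4, 31.5, 137.7]
ee_rot: [2.339, 2.097, 0.001]
ft_force: [0.4, 0.2, -4.3]
opening: 0.397
finger_force: 60.7
```

jog_arm(motion=[0.04,-0.01,0,0.01,1,0.08,-0.02,0,0.02,1,0.12,-0.03,0,0.03,1,0.16,-0.04,0,0.04,1,0.2,-0.05,0,0.04,1])

```text
t: 14.4
tcp_pos: [554.0, 236.2, 137.5]
ee_rot: [2.379, 2.051, 0.001]
ft_force: [0.7, -0.4, -3.7]
opening: 0.401
finger_force: 60.7
```

```bash
python3 - <<'E'
from h import *
s=arm.read_state();print(s['opening'],s['finger_force'],s['tcp_pos'])
print(rel(520.8,362.7,140,81.6))
E
```

```text
0.40132756966926847 60.68841218948364 [553.96265329 236.17463815 137.46806535]
(array([ 0.1203, -0.0514, -0.0025]), np.float64(-0.001), 'psi', np.float64(81.54), 14.4)
```

jog_arm(motion=[0.04,-0.015,0,0,1,0.08,-0.035,0,0,1,0.12,-0.05,0,0,1,0.12,-0.05,0.04,0,1,0.12,-0.05,0.07,0,1])

```text
t: 14.9
tcp_pos: [522.4, 362.7, 66.9]
ee_rot: [2.376, 2.055, 0.004]
ft_force: [-0.1, 0.1, -3.9]
opening: 0.401
finger_force: 60.7
```

```bash
python3 - <<'E'
from h import *
im=snap('side','s4.png')
s=arm.read_state();print(s['opening'],s['finger_force'],s['tcp_pos'])
print(rel(520.8,362.7,8,81.6))
E
```

```text
0.3997130926282719 60.52318811416626 [519.0345361  359.90707006  61.38377456]
(array([0.0032, 0.0016, 0.0534]), np.float64(0.0011), 'psi', np.float64(81.66), 14.95)
```

View pics/s4.png

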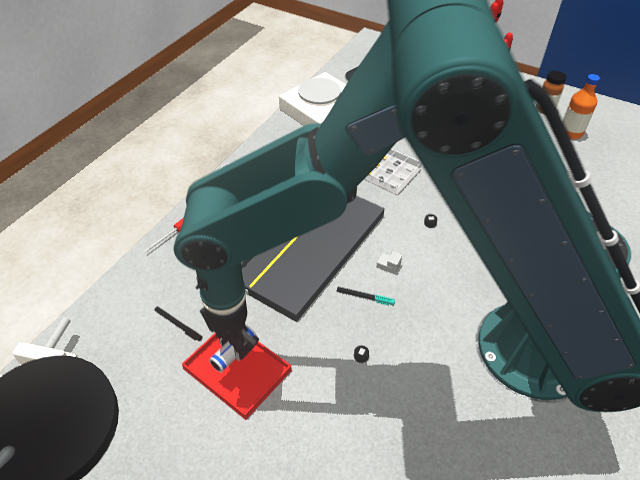

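Side view: the roller is level over the tray, around (230,350), between the walls. Next I lower it gently.

jog_arm(motion=[0.001,0.001,0.02,0,1,0.001,0.001,0.035,0,1,0.001,0.001,0.043,0,1,0.001,0.001,0.046,0,1,0.001,0.001,0.047,0,1])

```text
t: 15.45
tcp_pos: [523.9, 361.3, 20.2]
ee_rot: [-2.379, -2.052, -0.0]
ft_force: [-0.5, -0.3, -2.9]
opening: 0.402
finger_force: 60.7
```

jog_arm(motion=[0,0,0.001,0,1,0,0,0.002,0,1,0,0,0.003,0,1,0,0,0.004,0,1,0,0,0.004,0,1])

```text
t: 15.95
tcp_pos: [523.6, 361.4, 15.9]
ee_rot: [-2.379, -2.052, -0.0]
ft_force: [0.0, 0.1, -3.3]
opening: 0.398
finger_force: 60.7
```

jog_arm(motion=[0,0,0.001,0,1,0,0,0.002,0,1,0,0,0.003,0,1,0,0,0.004,0,1,0,0,0.004,0,1])

```text
t: 16.45
tcp_pos: [523.5, 361.4, 11.6]
ee_rot: [-2.379, -2.052, 0.001]
ft_force: [0.1, -0.1, -2.4]
opening: 0.402
finger_force: 60.7
```

jog_arm(motion=[0,0,0.001,0,1,0,0,0.002,0,1,0,0,0.002,0,1,0,0,0.002,0,1,0,0,0.002,0,1])

```text
t: 16.95
tcp_pos: [523.7, 361.4, 9.9]
ee_rot: [-2.379, -2.052, -0.0]
ft_force: [0.3, 0.0, -3.1]
opening: 0.399
finger_force: 60.7
```

jog_arm(motion=[0,0,0.001,0,1,0,0,0.0015,0,1,0,0,0.002,0,1,0,0,0.002,0,1,0,0,0.002,0,1])

```text
t: 17.45
tcp_pos: [523.8, 361.5, 9.2]
ee_rot: [2.379, 2.052, 0.001]
ft_force: [-1.7, -2.3, 8.0]
opening: 0.4
finger_force: 62.1
```

Contact: the wrist force turned to +8 N. I'll open partway, then lift.

jog_arm(motion=[0,0,0,0,-0.2,0,0,0,0,-0.4,0,0,0,0,-0.6,0,0,0,0,-0.6,0,0,0,0,-0.6])

```text
t: 17.95
tcp_pos: [523.6, 361.4, 7.8]
ee_rot: [-2.379, -2.052, 0.0]
ft_force: [-0.4, 0.1, -0.6]
opening: 0.8
finger_force: 0.0
```

jog_arm(motion=[0,0,-0.015,0,-0.6,0,0,-0.05,0,-0.6,0,0,-0.1,0,-0.6,0,0,-0.14,0,-0.6,0,0,-0.15,0,-0.6])

```text
t: 18.45
tcp_pos: [526.7, 363.1, 164.5]
ee_rot: [2.377, 2.051, 0.015]
ft_force: [0.7, 0.3, 0.3]
opening: 0.798
finger_force: 0.0
```

jog_arm(motion=[-0.05,0,-0.02,0,-0.6,-0.1,0,-0.02,0,-0.6,-0.15,0.05,-0.02,0,-0.6,-0.2,0.05,-0.02,0,-0.6,-0.25,0.05,-0.02,0,-0.6])

```text
t: 18.95
tcp_pos: [539.2, 123.4, 178.3]
ee_rot: [2.378, 2.051, 0.002]
ft_force: [0.4, -0.9, -0.0]
opening: 0.802
finger_force: 0.0
```

```bash
python3 - <<'E'
from h import *
im=snap('side','s5.png')
for r in rollers(zc=22):print(r)
print(arm.read_state()['tcp_pos'])
for q in arm.masks_of('roller_a','side')[:4]:print(q['score'],ray('side',[q['location']],50),ray('side',[q['location']],24))
E
```

```text
(0.93, array([673.76923427,  -8.37832589]), np.float64(-3.6517912482907438), [np.float64(38.55983928337348), np.float64(103.53693108241431)])
(0.59, array([676.88780802,  99.43365193]), np.float64(-0.3599435628955618), [np.float64(37.17896785410242), np.float64(59.961419679803264)])
(0.46, array([512.41526222, 320.50325864]), np.float64(-0.09646410703627083), [np.float64(23.057402559130097), np.float64(33.534745365819106)])
[537.36501097 122.44376696 177.97081163]
0.96 [[663.49507407 126.35553725  50.        ]] [[678.14293174 109.15637297  24.        ]]
0.86 [[507.99136488 372.12313973  50.        ]] [[518.78936909 361.00852006  24.        ]]
0.48 [[669.36135293  22.92541258  50.        ]] [[684.15444389   3.16559668  24.        ]]
```

View pics/s5.png

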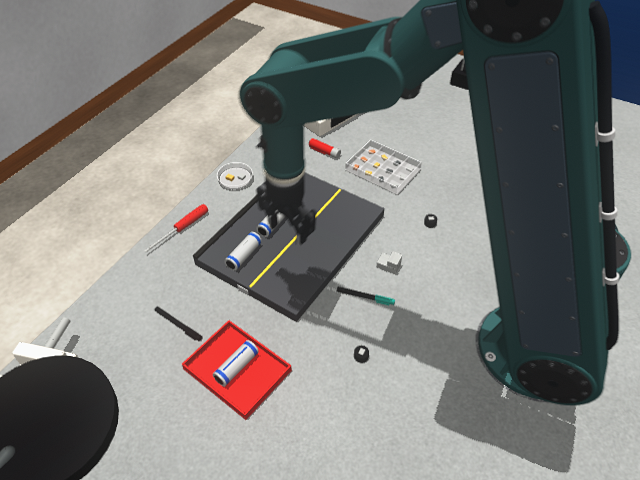

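Side view: the roller lies flat in the tray at (236,363), and both good rollers are on the plate beyond the line. I'll wait briefly for it to settle, then hand in.

jog_arm(motion=[0,0,0,0,-0.6,0,0,0,0,-0.6,0,0,0,0,-0.6,0,0,0,0,-0.6,0,0,0,0,-0.6])

```text
t: 19.65
tcp_pos: [537.9, 125.9, 177.8]
ee_rot: [-2.378, -2.053, -0.0]
ft_force: [-0.5, 0.8, -0.5]
opening: 0.801
finger_force: 0.0
```

jog_arm(motion=[0,0,0,0,-0.6,0,0,0,0,-0.6,0,0,0,0,-0.6,0,0,0,0,-0.6,0,0,0,0,-0.6])

```text
t: 20.15
tcp_pos: [537.9, 125.2, 177.9]
ee_rot: [-2.379, -2.052, -0.0]
ft_force: [-0.5, 0.3, 0.4]
opening: 0.801
finger_force: 0.0
```

jog_arm(motion=[0,0,0,0,-0.6,0,0,0,0,-0.6,0,0,0,0,-0.6,0,0,0,0,-0.6,0,0,0,0,-0.6])

```text
t: 20.65
tcp_pos: [537.9, 125.2, 177.8]
ee_rot: [-2.379, -2.052, 0.0]
ft_force: [-0.8, 1.3, 1.1]
opening: 0.803
finger_force: 0.0
```

jog_arm(motion=[0,0,0,0,-0.6,0,0,0,0,-0.6,0,0,0,0,-0.6,0,0,0,0,-0.6,0,0,0,0,-0.6])

```text
t: 21.15
tcp_pos: [537.9, 125.2, 177.8]
ee_rot: [-2.379, -2.052, -0.0]
ft_force: [-0.7, 0.4, -1.1]
opening: 0.799
finger_force: 0.0
```

jog_arm(motion=[0,0,0,0,-0.6,0,0,0,0,-0.6,0,0,0,0,-0.6,0,0,0,0,-0.6,0,0,0,0,-0.6])

```text
t: 21.65
tcp_pos: [537.9, 125.2, 177.9]
ee_rot: [-2.379, -2.052, -0.0]
ft_force: [-0.5, 0.1, 0.1]
opening: 0.796
finger_force: 0.0
```

jog_arm(motion=[0,0,0,0,-0.6,0,0,0,0,-0.6,0,0,0,0,-0.6,0,0,0,0,-0.6,0,0,0,0,-0.6])

```text
t: 22.15
tcp_pos: [537.9, 125.2, 177.9]
ee_rot: [-2.379, -2.052, -0.0]
ft_force: [0.4, 0.5, 0.0]
opening: 0.797
finger_force: 0.0
```

```bash
python3 - <<'E'
from h import *
for i in range(2):
    snap('side')
    for q in arm.masks_of('roller_a','side')[:3]:print(round(q['score'],2),ray('side',[q['location']],24))
print(arm.hand_in())
E
```

```text
0.79 [[676.78545813   5.23396602  24.        ]]
0.79 [[680.60543453 110.23737167  24.        ]]
0.75 [[525.97574808 363.32098595  24.        ]]
0.92 [[519.55160715 360.6446941   24.        ]]
0.68 [[678.96521627 115.50862291  24.        ]]
0.66 [[680.5496547    2.24578747  24.        ]]
the job is handed in; nothing more can be done
None
```

The job is handed in at about 22 s, with no verdict returned: all three rollers were rolled past the yellow line, the right-hand one rocked back by itself and now lies in the red tray, and the two good ones were never lifted and remain on the plate beyond the line.

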